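# Fetch the wide-capped vial from the dial carousel and stand it on the balance

## Task

Turn the clear lid of the sample carousel by its upright pin until the slot stands over the vial with the wide cap (the others have slim stoppers). Lift that vial straight up out of its pocket by its cap, keep it upright, and set it down gently, standing, in the middle of the balance pan. Leave the other vials in their pockets and do not disturb anything else on the bench.

Things in the scene. Friction and masses are not known exactly. Their poses are not given: they have to be found in the camera images.
- carousel: Fixed square block, 172 x 172 mm, 45 mm high, at any yaw; origin at the centre of its underside. Five round pockets, 36.5 mm wide, 38 mm deep (floor 7 mm above the table), in its top, centred 58 mm from the middle, 72 degrees apart, the first (always empty) on its own +x axis. A clear lid turns above it about its vertical centre line; in the lid's middle a 16 mm pivot head reaches up to 83 mm.
- cover (a joint): Turn of the clear lid relative to the carousel block, rad, positive anticlockwise seen from above; 0 puts the slot over the empty pocket on the carousel's +x axis; the other pockets are at +-1.257 and +-2.513. Stops at +-3.0. It has friction (about 1.4 N at the pin turns it) and stays where it is left.
- slot (a point): Centre of the slot in the clear round lid, on the lid's top face, 58 mm from the pivot axis; turns with the lid. Lid: radius 110 mm, underside 74 and top 79 mm above the table. Slot: 96 mm long along the radius (10 to 106 mm from the axis), 50 mm wide; fingers pass through it if they open along the radius.
- push_pin (a point): Steel pin standing upright on the lid, 12 mm thick and 26 mm tall (from 79 to 105 mm above the table), 90 mm from the pivot axis, straight across from the slot; this point is at mid height of the pin. Push it sideways round the axis to turn the lid.
- vial: The wanted vial: amber glass body 34 mm wide and 38 mm high, flush with the block's top when in its pocket, with a round white cap 26 mm wide and 24 mm tall on top (62 mm in all; cap from 45 to 69 mm above the table). Origin at the centre of its underside, z up. About 70 g. In one of the four filled pockets; its cap is all that can be gripped.
- slim_vial0: One of three other vials, same glass body, slim white stopper 12 mm wide and 24 mm tall. Origin at the centre of its underside. Leave it in its pocket.
- slim_vial1: One of three other vials, same glass body, slim white stopper 12 mm wide and 24 mm tall. Origin at the centre of its underside. Leave it in its pocket.
- slim_vial2: One of three other vials, same glass body, slim white stopper 12 mm wide and 24 mm tall. Origin at the centre of its underside. Leave it in its pocket.
- balance: Fixed white laboratory balance; housing 235 mm (x, towards the robot 145 mm and away 90 mm from the pan's centre) by 165 mm (y), 50 mm high, with a round steel pan on top, 110 mm wide. Origin on the table under the pan's centre.
- pan (a point): Centre of the pan's flat top face, 66 mm above the table.
- reagent_bottle: Upright glass bottle, 48 mm wide, 120 mm tall with cap, standing between carousel and balance; origin at the centre of its underside. Leave it alone.
- jar: Closed jar, 56 mm wide, 65 mm tall, behind the bottle; origin at the centre of its underside. Leave it alone.
- microplate: Clear well plate lying flat, 85 x 127 x 14.5 mm; origin at the centre of its underside. Leave it alone.
- pipette: Pipette lying on the table, 242 mm long, 24 mm thick (36 mm at its finger rest); origin under its middle. Leave it alone.
- beaker: Glass beaker, 66 mm wide, 85 mm tall, upright; origin at the centre of its underside. Leave it alone.

How it is judged:
By the outcome, as a careful person would: the job done as asked, in the order asked, and still so for the second after the job is handed in, with the robot touching nothing.
It also fails if it takes over 64 s, if anything falls off the work surface, if the arm or the gripper's body presses on something with over 40 N, if the wrist force passes 120 N, or if a joint passes its speed limit or range.

## Robot

A 6-joint arm with a two-finger parallel gripper is mounted at the origin on the work surface. World frame = base frame: x ahead of the robot, y to its left, z up, the work surface at z = 0. Lengths are in m, angles in rad, forces in N, time in s.
With the tool pointing down it reaches from about 0.35 to 1 m from the base axis. Payload 7.1 kg.
Tool frame: the origin (TCP) lies between the finger pads; the fingertips stand 22 mm ahead of it and the grasp point (between the pads) lies 3 mm ahead of it; x points along the fingers, y is the direction in which the jaws open and shut, and the axes are right-handed (so a half turn about x gives the same grasp; the last joint's range is limited). The gripper opens to 85 mm and grips with 20 to 120 N. Pads are 22 mm wide; open, the fingers measure 114 mm over their backs; the gripper's body (76 mm by 85 mm) begins 54 mm behind the grasp point. The pads swing forward as they close: fully open they stand 13 mm farther back than shut.
Start: joints at [-1.151, 0.423, 1.63, -0, 1.089, -0.019], TCP at [0.266, -0.566, 0.253] pointing down, gripper open.
Joint ranges: [-3, 3], [-0.9, 2.11], [0.09, 2.58], [-1.31, 4.45], [0.11, 2.69], [-2.54, 2.54]. Speed limits (rad/s): [2.39, 2.39, 3.01, 3.14, 3.14, 3.14].

## Interface

Orientations are given as a rotation vector (axis times angle).
In Python, from rig import manip gives the robot as it stands. The module is installed in compiled form; this text tells all that it offers. Calls block until the motion is done:
- manip.move_to(position, orientation): joint-space move of the TCP to a pose.
- manip.servo_line(position, orientation=None, rate=0.15): straight line of the TCP; orientation=None keeps the orientation; rate is the mean speed in m/s.
- manip.set_joints(angles): joint-space move.
- manip.command_gripper(opening, f_grip=None): finger opening in m; f_grip is the grip in N (None keeps the last); returns when the fingers have stopped.
- manip.hold(seconds).
- manip.solve_ik(position, orientation): joint angles nearest the present ones, or None.
- manip.camera(name): name is "side" or "top"; returns a dict with "image" (384x512x3 uint8, red, green, blue), "fx", "fy", "cx", "cy" (pixels), "k1" (the pictures are not rectified: a ray, as slopes to the right and down, at radius r is drawn at 1 + k1 r^2 times it, then the intrinsics apply), "cam_to_world" (4x4, takes a point from camera to world coordinates). Camera axes: x right, y down, z forward; pixel columns grow to the right and rows downward; lengths in m; the calibration is good to about 2 mm. A picture is of the moment at which its call begins. There is no depth.
A pose or a line that the arm cannot do raises manip.IKError and nothing moves.
- manip.sign_off(): hands the job in, once; it reports no verdict.
Readings, each from a call of its own:
- manip.get_time(): time.
- manip.get_joint_positions(): joint angles.
- manip.get_joint_vel(): joint speeds.
- manip.get_tau(): joint torques, N m.
- manip.get_position(): TCP position.
- manip.get_ee_rot(): TCP orientation.
- manip.get_contact_force(): force on the tool from outside, world axes, zero at the start.
- manip.get_torque(): the same for the moment, N m.
- manip.get_width(): finger opening in m.
Only numpy, scipy, OpenCV 4.12 (cv2) and the standard library are available. Lean on these libraries where they do the work, as an engineer would, in place of code of your own. Each camera call takes 0.05 s, during which the arm holds its last target.

## Working session

There is one attempt and no reset: what is moved stays moved. The work goes in short steps, each a Python script; the robot and the scene stay as the last script left them, time stands still between calls to the robot, and variables do not carry over. Pictures are saved under pics/ and viewed, and the job is handed in when it is done.

```bash
mkdir -p pics; cat > h.py <<'E'
import numpy as np, cv2
from rig import manip
def snap(n,f):
    c=manip.camera(n); cv2.imwrite(f,cv2.cvtColor(c["image"],cv2.COLOR_RGB2BGR)); np.save(f+'.npy',c,allow_pickle=True); return c
def load(f): return np.load(f+'.npy',allow_pickle=True).item()
def ray(c,u,v):
    K=np.array([[c["fx"],0,c["cx"]],[0,c["fy"],c["cy"]],[0,0,1.]])
    p=cv2.undistortPoints(np.array([[[u,v]]],float),K,np.array([c["k1"],0,0,0.]))[0,0]
    T=np.array(c["cam_to_world"]); return T[:3,3],T[:3,:3]@np.array([p[0],p[1],1.])
def onz(c,u,v,z):
    o,d=ray(c,u,v); return o+d*(z-o[2])/d[2]
def proj(c,P):
    T=np.linalg.inv(np.array(c["cam_to_world"])); q=T[:3,:3]@np.asarray(P,float)+T[:3,3]; x,y=q[0]/q[2],q[1]/q[2]
    s=1+c["k1"]*(x*x+y*y); return c["fx"]*x*s+c["cx"],c["fy"]*y*s+c["cy"]
E
python3 - <<'E'
from h import *
for n in("side","top"):
    c=snap(n,f"pics/{n}0.png"); print(n,c["fx"],c["k1"],np.round(c["cam_to_world"],3))
    cv2.imwrite(f"pics/{n}0b.png",cv2.resize(cv2.imread(f"pics/{n}0.png"),(800,600),interpolation=cv2.INTER_CUBIC))
print(manip.get_time(),manip.get_ee_rot(),manip.get_width())
E
```

```text
side 379.3651532309027 0.028089294400159653 [[ 0.991 -0.089  0.098  0.471]
 [-0.132 -0.641  0.756 -0.953]
 [-0.005 -0.762 -0.647  0.805]
 [ 0.     0.     0.     1.   ]]
top 476.09713305021046 -0.011981691092962408 [[ 0.017 -0.992  0.122  0.439]
 [-1.    -0.015  0.017 -0.107]
 [-0.015 -0.123 -0.992  1.521]
 [ 0.     0.     0.     1.   ]]
0.1 [ 1.97872015  0.44280167 -1.97935251] 0.08580631196687898
```

View pics/top0b.png

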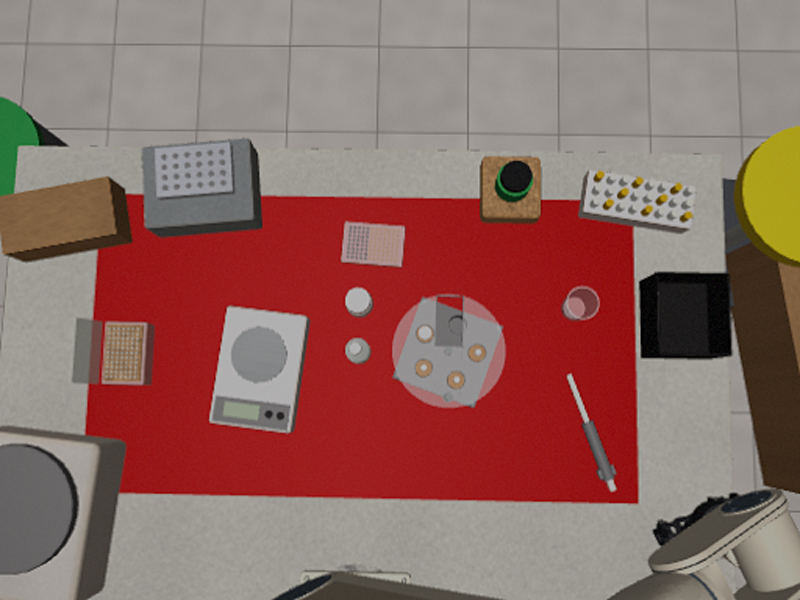

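View pics/side0b.png

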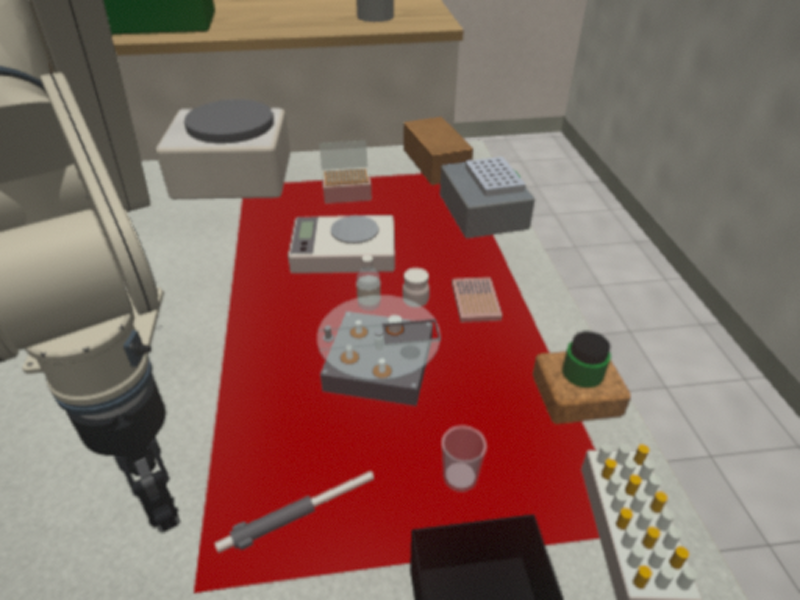

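The top view shows the carousel near (448,350), with the slot pointing up at (449,320), the pin near (449,397) and the wide white cap near (424,333). The balance pan is near (259,354). I'll zoom in next.

```bash
python3 - <<'E'
import cv2
a=cv2.imread('pics/top0.png')[180:270,240:335]; cv2.imwrite('pics/topz.png',cv2.resize(a,None,fx=6.3,fy=6.3,interpolation=cv2.INTER_CUBIC))
a=cv2.imread('pics/side0.png')[180:265,195:295]; cv2.imwrite('pics/sidez.png',cv2.resize(a,None,fx=7,fy=7,interpolation=cv2.INTER_CUBIC))
E
```

```text
(no output)
```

View pics/topz.png

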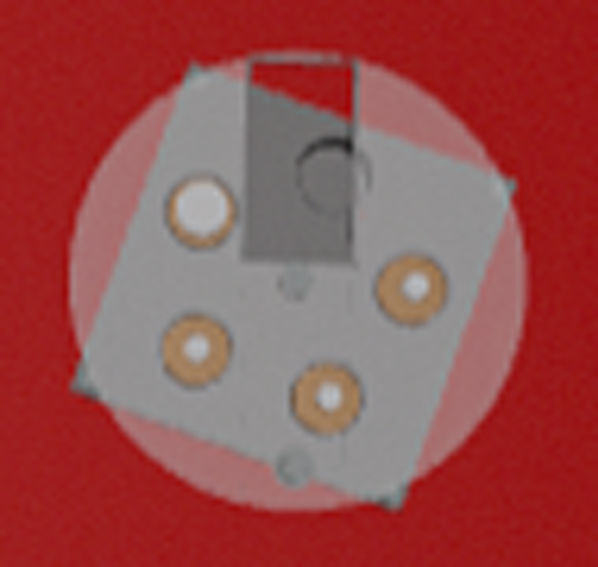

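View pics/sidez.png

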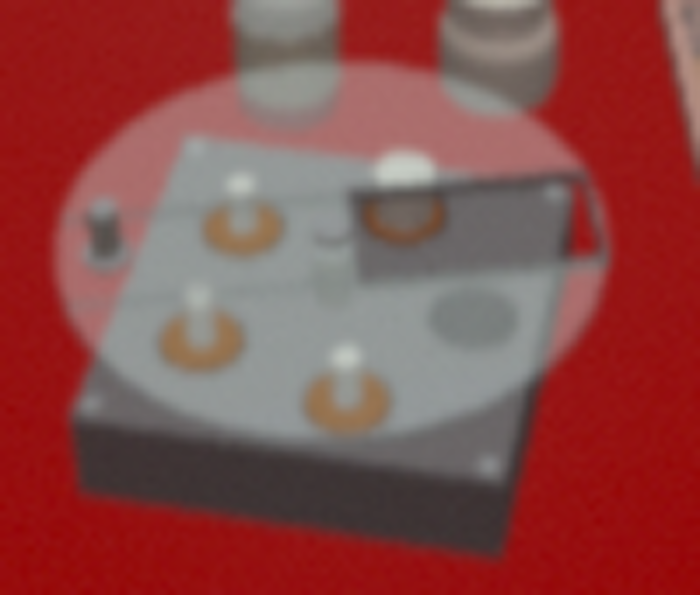

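The zoomed top view puts the wide cap at about (203,208), the pivot head at (295,285), the pin at (295,466) and the empty pocket at (333,176), next to the slot. Next I'll convert these to world coordinates and check them against the given sizes.

```bash
python3 - <<'E'
from h import *
c=load('pics/top0.png'); s=load('pics/side0.png')
T=lambda x,y,z: onz(c,240+(x+.5)/6.3-.5,180+(y+.5)/6.3-.5,z)
S=lambda x,y,z: onz(s,195+(x+.5)/7-.5,180+(y+.5)/7-.5,z)
im=c["image"]; 
# lid centre: white-ish disc outline vs red: fit circle to lid boundary pts
pv=T(295,285,.083); pin=T(295,466,.105)
stop=[T(416,286,.069),T(197,348,.069),T(330,397,.069)]; cap=T(203,208,.069)
emp=T(333,176,.045)
lid=(T(69,282,.079)+T(527,282,.079))/2; lid2=(T(298,52,.079)+T(298,511,.079))/2
print('lid',lid,lid2,'dia',np.linalg.norm(T(69,282,.079)-T(527,282,.079)))
blk=[T(193,66,.045),T(513,183,.045),T(398,503,.045),T(80,387,.045)]
print('block',np.mean(blk,0),[np.linalg.norm(blk[i]-blk[i-1])for i in range(4)])
print('pv',pv)
ctr=np.mean([emp,cap]+stop,0);print('vialmean',ctr)
for n,p in [('pin',pin),('cap',cap),('emp',emp)]+[('st',q)for q in stop]+[('slot',np.mean([T(248,60,.079),T(356,60,.079),T(243,260,.079),T(352,265,.079)],0))]:
    d=(p-ctr)[:2]; print(n,p.round(4),np.hypot(*d).round(4),np.degrees(np.arctan2(d[1],d[0])).round(1))
print('side: cap',S(404,165,.069),'pin',S(101,210,.105),'st',S(241,184,.069),S(198,295,.069),S(346,356,.069),'pv',S(333,236,.083))
# pan
h=cv2.cvtColor(im,cv2.COLOR_RGB2GRAY)[180:290,120:205]
r=im[205:260,140:190]; 
print(im[227,166],im[205,150],im[240,185])
m=((cv2.cvtColor(im,cv2.COLOR_RGB2GRAY)<165)&(im.max(2).astype(int)-im.min(2)<25)).astype(np.uint8); 
n,l,st,ce=cv2.connectedComponentsWithStats(m)
k=l[227,166]; print(st[k],ce[k],onz(c,*ce[k],.066), 'diam',onz(c,st[k][0],ce[k][1],.066)-onz(c,st[k][0]+st[k][2],ce[k][1],.066))
E
```

```text
lid [ 0.54159786 -0.17583924  0.079     ] [ 0.54286632 -0.17593902  0.079     ] dia 0.2200751934143056
block [ 0.54321561 -0.1765348   0.045     ] [np.float64(0.16850113652815682), np.float64(0.16829960132500454), np.float64(0.1673342946266433), np.float64(0.1651275492278809)]
pv [ 0.53985937 -0.17432813  0.083     ]
vialmean [ 0.54245649 -0.17562841  0.0642    ]
pin [ 0.4534 -0.1741  0.105 ] 0.0891 179.0
cap [ 0.5776 -0.13    0.069 ] 0.0576 52.4
emp [ 0.5967 -0.1944  0.045 ] 0.0574 -19.1
st [ 0.5413 -0.2335  0.069 ] 0.0579 -91.2
st [ 0.5096 -0.128   0.069 ] 0.0579 124.5
st [ 0.4871 -0.1923  0.069 ] 0.0578 -163.2
slot [ 0.6002 -0.1763  0.079 ] 0.0578 -0.6
side: cap [ 0.57973258 -0.12702644  0.069     ] pin [ 0.45360821 -0.17742197  0.105     ] st [ 0.51109758 -0.12950257  0.069     ] [ 0.48844263 -0.19287534  0.069     ] [ 0.5425826  -0.23441735  0.069     ] pv [ 0.54391514 -0.18117294  0.083     ]
[135 137 138] [176 175 176] [177 175 176]
[ 148  208   36   38 1042] [165.28886756 226.71305182] [0.52941842 0.19595445 0.066     ] diam [-0.00176079  0.11083029  0.        ]
```

Everything agrees. The centre is (0.5425, -0.1757), and all pockets lie at a 57–58 mm radius with block yaw about -19.3°. The wanted vial is at 52.7° and the slot at about -0.5°, so the lid must turn about +53°. The pan is at (0.529, 0.196). Now I'll turn the lid with the jaws tangential around the pin.

```bash
cat >> h.py <<'E'
from scipy.spatial.transform import Rotation as Ro
C=np.array([.5425,-.1757]); PAN=np.array([.5294,.1960]); VA=np.radians(52.7)
def ori(phi):
    x=np.array([0,0,-1.]); y=np.array([np.cos(phi),np.sin(phi),0]); return Ro.from_matrix(np.stack([x,y,np.cross(x,y)],1)).as_rotvec()
def pol(r,deg): a=np.radians(deg); return C+r*np.array([np.cos(a),np.sin(a)])
def P(xy,z): return [float(xy[0]),float(xy[1]),z]
E
python3 - <<'E'
from h import *
for off in (90,-90):
  for t in (179.2,206,232.7):
    q=manip.solve_ik(P(pol(.09,t),.108),ori(np.radians(t+off))); print(off,t,None if q is None else np.round(q,2))
for o in(0,180):
  for xy,z in((pol(.058,52.7),.07),(pol(.058,52.7),.24),(PAN,.13)):
    q=manip.solve_ik(P(xy,z),ori(VA+np.radians(o))); print(o,xy,z,None if q is None else np.round(q,2))
E
```

```text
90 179.2 [-0.39  0.46  2.02 -0.    0.66  1.19]
90 206 [-0.46  0.48  1.97 -0.    0.69  0.66]
90 232.7 [-0.49  0.52  1.89 -0.    0.73  0.16]
-90 179.2 [-0.39  0.46  2.02 -0.    0.66 -1.95]
-90 206 [-0.46  0.48  1.97 -0.    0.69 -2.48]
-90 232.7 None
0 [ 0.57764733 -0.12956254] 0.07 [-0.24  0.63  1.8  -0.    0.71 -1.16]
0 [ 0.57764733 -0.12956254] 0.24 [-0.24  0.39  1.72 -0.    1.04 -1.16]
0 [0.5294 0.196 ] 0.13 [ 0.33  0.51  1.84  0.    0.79 -0.59]
180 [ 0.57764733 -0.12956254] 0.07 [-0.24  0.63  1.8   0.    0.71  1.98]
180 [ 0.57764733 -0.12956254] 0.24 [-0.24  0.39  1.72  0.    1.04  1.98]
180 [0.5294 0.196 ] 0.13 None
```

```bash
python3 - <<'E'
from h import *
t=179.2; o=lambda t: ori(np.radians(t+90))
manip.command_gripper(.032,30)
manip.move_to(P(pol(.09,t),.18),o(t))
manip.servo_line(P(pol(.09,t),.108),o(t),rate=.1)
print(manip.get_contact_force().round(1) if hasattr(manip.get_contact_force(),'round') else manip.get_contact_force())
for a in np.linspace(t,232.7,8)[1:]:
    manip.servo_line(P(pol(.09,a),.108),o(a),rate=.06); print(np.round(manip.get_contact_force(),1))
manip.command_gripper(.0,20); print(manip.get_width(),np.round(manip.get_contact_force(),1))
manip.command_gripper(.034)
manip.servo_line(P(pol(.09,232.7),.20),rate=.15)
manip.set_joints(np.array(manip.get_joint_positions())+[-.7,0,0,0,0,0])
c=snap('top','pics/top1.png'); s=snap('side','pics/side1.png'); print(manip.get_time())
cv2.imwrite('pics/topz1.png',cv2.resize(cv2.imread('pics/top1.png')[180:270,240:335],None,fx=6.3,fy=6.3,interpolation=cv2.INTER_CUBIC))
E
```

```text
[-0.   1.  -0.4]
[-0.4  0.2 -0.2]
[-0.3  0.2 -0.2]
[-0.8  0.6  0.6]
[-0.5 -0.6  0.4]
[ 0.5  0.  -0.8]
[ 0.3 -0.2  0.1]
[-0.1  0.2 -0.1]
0.01079291339075038 [-1.9 -0.5  0.5]
8.5167
```

View pics/topz1.png

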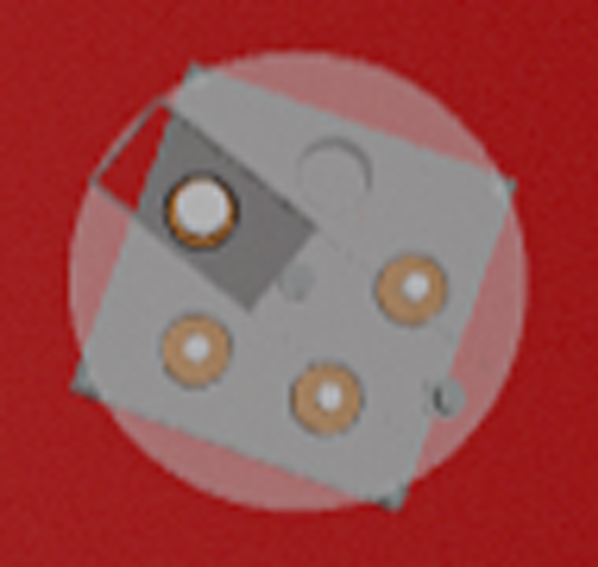

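View pics/side1.png

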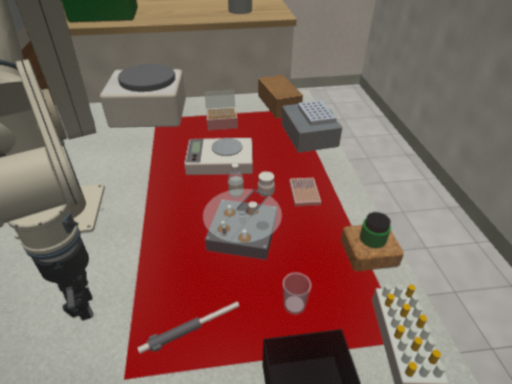

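The slot is now over the wide cap, with cap (203,208) between slot corners (165,103), (95,182), (250,312) and (318,228). I'll check the centring in world coordinates before descending.

```bash
python3 - <<'E'
from h import *
c=load('pics/top1.png')
T=lambda x,y,z: onz(c,240+(x+.5)/6.3-.5,180+(y+.5)/6.3-.5,z)[:2]
k=[T(*p,.079) for p in((165,103),(95,182),(250,312),(318,228))]
o=(k[0]+k[1])/2; i=(k[2]+k[3])/2; d=(o-i); L=np.hypot(*d); d/=L
m=(o+i)/2
print('slot',m,'len',L,'w',np.linalg.norm(k[0]-k[1]),np.linalg.norm(k[2]-k[3]),'dir',np.degrees(np.arctan2(d[1],d[0])),'ang about C',np.degrees(np.arctan2(*(m-C)[::-1])))
cap=T(203,208,.069); print('cap',cap,'nom',pol(.058,52.7),'lateral off slot midline',np.cross(d,cap-m), 'nom',np.cross(d,pol(.058,52.7)-m))
pin=T(447,398,.105); print('pin ang',np.degrees(np.arctan2(*(pin-C)[::-1]))%360,np.hypot(*(pin-C)))
E
```

```text
slot [ 0.57763443 -0.13166438] len 0.09648873481618632 w 0.05125661044935853 0.05218346139696313 dir 51.058670151079944 ang about C 51.41489452997294
cap [ 0.57758951 -0.12998992] nom [ 0.57764733 -0.12956254] lateral off slot midline 0.0010873797502928394 nom 0.0013110312101070063
pin ang 231.00317893289207 0.08930915005342512<stdin>:8: DeprecationWarning: Arrays of 2-dimensional vectors are deprecated. Use arrays of 3-dimensional vectors instead. (deprecated in NumPy 2.0)
```

The slot midline is within about 1.3 mm of the cap, against 8 mm clearance. Now the grasp.

```bash
python3 - <<'E'
from h import *
G=[.5776,-.1298]; o=ori(VA)
manip.command_gripper(.050,30)
manip.move_to(P(G,.20),o)
manip.servo_line(P(G,.10),o,rate=.12)
manip.servo_line(P(G,.070),o,rate=.05); print(np.round(manip.get_contact_force(),1))
manip.command_gripper(.0,30); print(manip.get_width(),np.round(manip.get_contact_force(),1))
manip.servo_line(P(G,.078),o,rate=.03); print(manip.get_width(),np.round(manip.get_contact_force(),1))
s=snap('side','pics/side2.png');t=snap('top','pics/top2.png'); print(manip.get_time())
a=cv2.resize(cv2.imread('pics/side2.png')[150:270,180:300],(400,400));b=cv2.resize(cv2.imread('pics/top2.png')[170:270,235:335],(400,400))
cv2.imwrite('pics/g2.png',np.hstack([a,b]))
E
```

```text
[ 0.7 -0.5 -1.5]
0.02477444643304455 [-0.3  1.1  0.8]
0.025001418203338822 [ 0.9 -0.6 -0.7]
13.2833
```

View pics/g2.png

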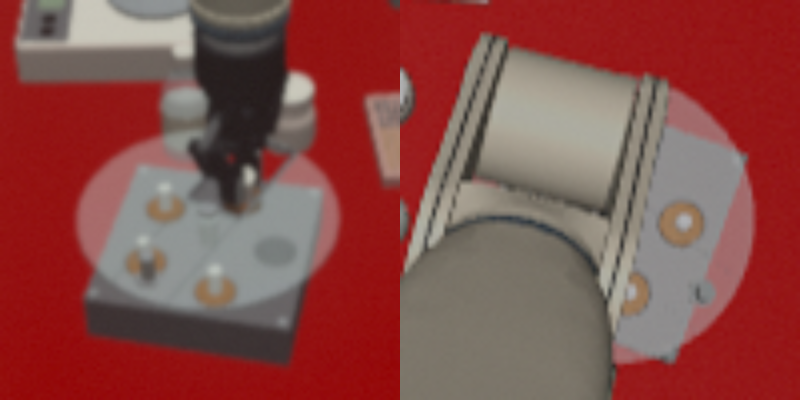

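The side view shows the jaws through the slot on the cap, with the gripper at about (240,180). The width of 25 mm matches the 26 mm cap, and the forces are low. Next I'll lift and carry above the bottle height.

```bash
python3 - <<'E'
from h import *
G=[.5776,-.1298]; o=ori(VA)
manip.servo_line(P(G,.25),o,rate=.1); print(manip.get_width(),np.round(manip.get_contact_force(),1))
manip.servo_line(P(PAN,.25),o,rate=.15)
manip.servo_line(P(PAN,.16),o,rate=.1); manip.hold(.3)
print(manip.get_width(),np.round(manip.get_contact_force(),1))
s=snap('side','pics/side3.png');t=snap('top','pics/top3.png'); print(manip.get_time())
a=cv2.resize(cv2.imread('pics/side3.png')[100:220,160:280],(400,400));b=cv2.resize(cv2.imread('pics/top3.png')[170:290,120:240],(400,400))
cv2.imwrite('pics/g3.png',np.hstack([a,b]))
E
```

```text
0.02461691648709536 [-0.1 -0.4 -1.2]
0.024562850993136855 [ 0.2  0.4 -1.5]
18.9417
```

View pics/g3.png

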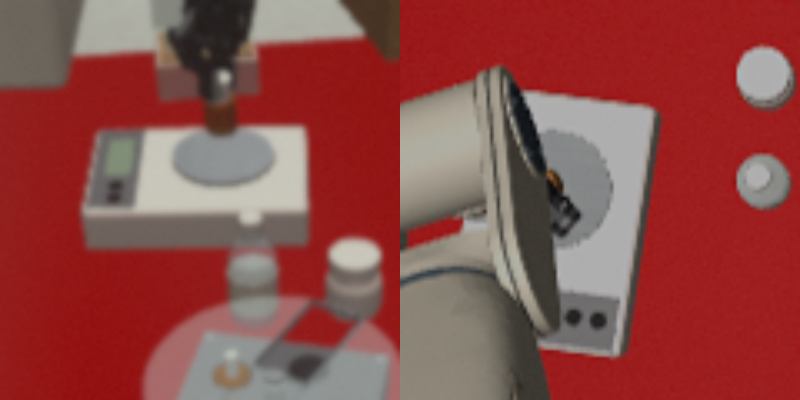

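The vial hangs upright over the pan. I'll cross-check the pan centre from the side view, then lower it in small steps while watching the force.

```bash
python3 - <<'E'
from h import *
s=load('pics/side3.png'); print('pan side',onz(s,160+224.5*.3-.5,100+156*.3-.5,.066))
o=ori(VA)
manip.servo_line(P(PAN,.134),o,rate=.05); manip.hold(.2)
f=lambda: np.mean([(manip.hold(.02),manip.get_contact_force())[1][2] for _ in range(6)])
f0=f(); print('f0',f0)
z=.134
while z>.1265:
    z-=.001; manip.servo_line(P(PAN,z),o,rate=.02); v=f(); print(round(z,4),round(v-f0,2),end='; ')
    if v-f0>2: break
print(manip.get_width(),manip.get_position(),manip.get_time())
snap('side','pics/side4.png')
cv2.imwrite('pics/g4.png',cv2.resize(cv2.imread('pics/side4.png')[90:200,170:280],(600,600)))
E
```

```text
pan side [0.5315472  0.19121947 0.066     ]
f0 -0.6334819222489926
0.133 -0.46; 0.132 -0.11; 0.131 -0.06; 0.13 -0.13; 0.129 4.06; 0.024777043635938384 [0.52966788 0.19609593 0.12934594] 21.6583
```

View pics/g4.png

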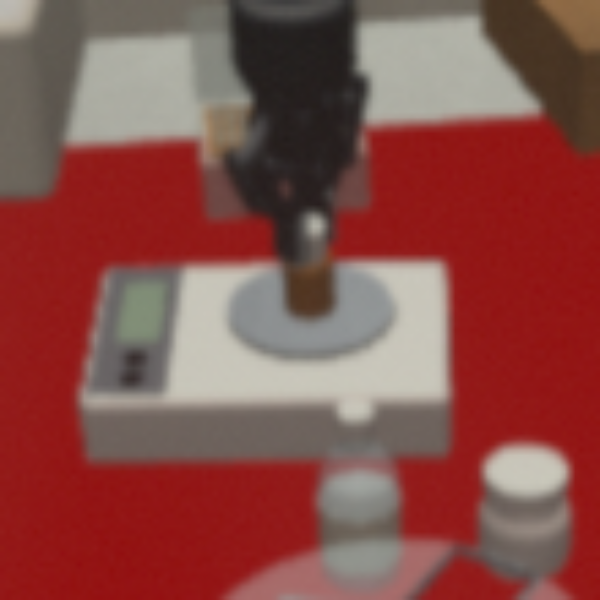

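Contact came at TCP z = 0.129 m, exactly as predicted. I'll release, back off straight up, and check the centring relative to the pan in both views.

```bash
python3 - <<'E'
from h import *
o=ori(VA)
manip.command_gripper(.05)
manip.servo_line(P(PAN,.25),o,rate=.12)
manip.set_joints(np.array(manip.get_joint_positions())+[.9,0,0,0,0,0])
c=snap('top','pics/top5.png'); s=snap('side','pics/side5.png'); print(manip.get_time())
a=cv2.imread('pics/side5.png')[120:190,175:265];b=cv2.imread('pics/top5.png')[190:270,130:210]
cv2.imwrite('pics/g5.png',np.hstack([cv2.resize(a,(450,350)),cv2.resize(b,(350,350))]))
cv2.imwrite('pics/top5b.png',cv2.resize(cv2.imread('pics/top5.png'),(800,600)))
E
```

```text
25.1167
```

View pics/g5.png

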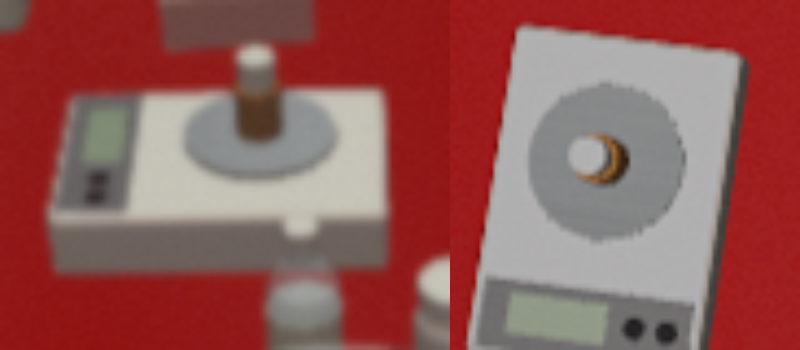

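View pics/top5b.png

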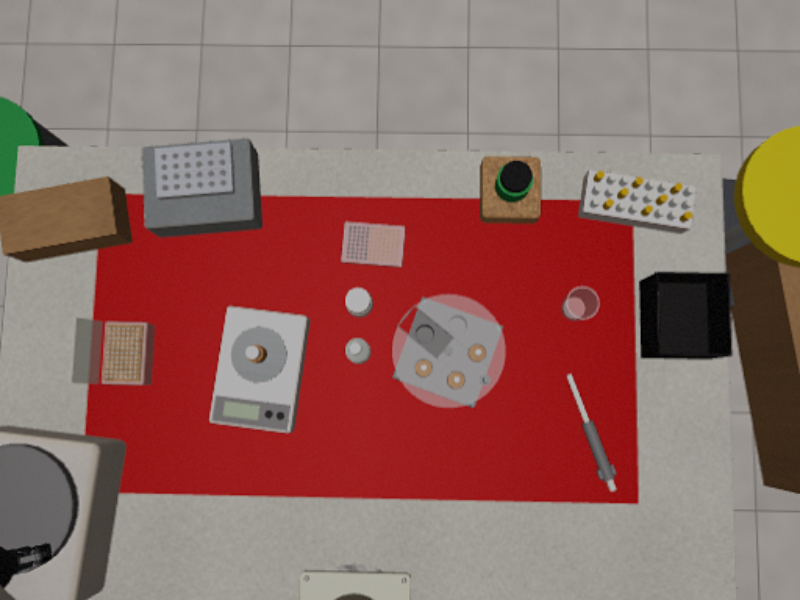

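```bash
python3 - <<'E'
from h import *
c=load('pics/top5.png'); s=load('pics/side5.png'); k=4.375
f=lambda x,y,z: onz(c,130+(x-450+.5)/k-.5,190+(y+.5)/k-.5,z)
print('cap',f(587,157,.128),'pan',f(607,162,.066))
g=lambda x,y,z: onz(s,175+(x+.5)/5-.5,120+(y+.5)/5-.5,z)
print('side cap',g(256,54,.128),'pan',g(261,134,.066))
print(np.round(manip.get_contact_force(),1),manip.get_position())
manip.set_joints(np.array(manip.get_joint_positions())+[-.45,-.35,0,0,0,0])
print(np.round(manip.get_contact_force(),1),manip.get_position())
snap('side','pics/side6.png')
E
```

```text
cap [0.52894557 0.19604401 0.128     ] pan [0.52964407 0.19531301 0.066     ]
side cap [0.53122208 0.19568572 0.128     ] pan [0.53131698 0.19059761 0.066     ]
[-0.1 -0.2 -0.2] [0.17634307 0.53578351 0.24925234]
[ 0.3  0.9 -0.7] [0.38239869 0.39714095 0.44539536]
```

View pics/side6.png

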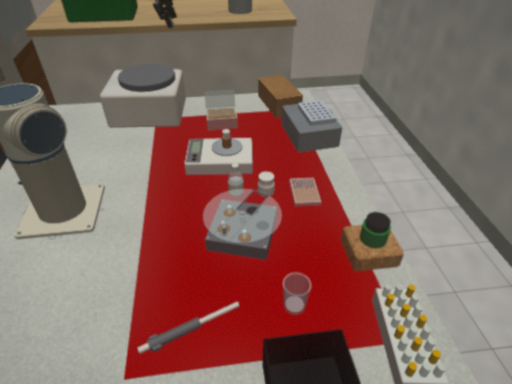

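The vial stands upright on the pan at about (226,138), the arm is clear, and the neighbouring objects have not moved. The top view puts the cap within 1 mm of the pan centre. The side view suggests about 5 mm in y, probably because I included the visible pan rim in the ellipse. Signing off.

```bash
python3 - <<'E'
from h import *
manip.sign_off(); print(manip.get_time())
E
```

```text
the job is handed in; nothing more can be done
the job is handed in; nothing more can be done
```

The wide-capped vial is standing upright in the middle of the balance pan, and the job is handed in. It took about 26 s of the 64 s allowed.

- **Lid:** I turned it about 53° by its pin. The slot midline ended within about 1.3 mm of the vial's cap.
- **Vial:** I gripped the cap through the slot, which read 25 mm between the pads. I lifted it straight up, carried it over the bottle and set it down with about 4 N of contact, at the height I had predicted.
- **Last checks:** The three slim vials are still in their pockets, and nothing else looks moved in the pictures. The arm was well clear when I handed in, with no real contact force (readings under about 1 N, which is noise).
- **Disagreement:** The top view puts the cap about 1 mm from the pan's centre, but the side view suggests about 5 mm in y. I think the side figure is biased by the visible pan rim, but I did not confirm that.

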